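# Set the sizing fixture's gap with its thumb wheel and lock it

### The job

Roll the knurled brass wheel of the blue sizing fixture under a fingertip until the jaw has closed the gap to the gauge mark, the red pointer lined up with the black line on the yellow gauge. Then press the green lock plunger all the way in and move clear. Drive the jaw only by the wheel, leave the yellow gauge where it is set, and do not lift or shift anything else on the bench.

Things in the scene. Friction and masses are not known exactly. Their poses are not given: they have to be found in the camera images.
- jig: Blue sizing fixture fixed to the bench, plate 250 x 205 x 20 mm. Origin on the bench, 12.5 mm to the -y side of the plate's centre. Its x axis is the way the moving jaw closes, z up. In its x, y (mm): wheel at (-75, 0), moving jaw starts at (7.5, 0), fixed jaw's inner face at x = 85 (top 65 mm above bench), lock plunger at (-30, 85).
- wheel_top (a point): Top of the knurled brass wheel's rim (does not turn with it), 92 mm above bench. Wheel 64 mm across, 24 mm wide, axle along the fixture's y; cheeks 6 mm thick on both sides reach 70 mm above bench. Wheel, slide bars and jaw ride on a sprung carriage that sinks straight down when the wheel is pressed: from about 3 N, 3 mm at about 8 N, stop at 6 mm. Axes as the fixture's.
- wheel (a joint): Turn of the wheel (rad), 0 at the start, range -0.5 to 6. It grows as the top of the rim is rolled towards the fixture's +x; each rad moves the jaw 8 mm towards +x (about 1 mm of jaw for 4 mm of rim). It can be rolled back, and stays where it is left; about 1 N at the rim turns it.
- jaw: Moving steel jaw, 25 x 70 mm, top 55 mm above the bench, geared to the wheel; slides along the fixture's x. Origin under its middle, 21 mm above the bench. Must not be pushed by hand.
- pointer (a point): Tip of the red pointer (6 mm wide blade) on the moving jaw's -y side, on the blade's centre line, 55 mm above the bench. Axes as the fixture's.
- mark (a point): Black line (3 mm wide) on the yellow gauge block (22 x 22 x 21 mm, on a rail at the fixture's -y side); the point is the line's end next to the pointer, 55 mm above bench. Axes as the fixture's. The gap is right when pointer and mark have the same x in the fixture's frame (they stay 3 mm apart in y). At the start the mark is 16 to 32 mm ahead (+x) of the pointer.
- lock_top (a point): Centre of the flat top of the green lock plunger, 30 mm across, standing 15 mm out of a dark steel collar 44 mm across; 65 mm above the bench when out.
- lock (a joint): How far the lock plunger is pressed down (m): 0 out, 0.012 fully in, top then 3 mm above its collar. It takes about 5 N and stays where it is left.
- sleeve_a: Bystander: loose brass sleeve standing beside the fixture, 28 mm across, 40 mm tall, origin at the foot.
- sleeve_b: Bystander: a second brass sleeve like it.
- jar: Bystander: green glass jar 68 mm across, 95 mm tall, origin at the foot.
- bottle: Bystander: clear bottle 72 mm across, 230 mm tall, origin at the foot.
- lampbase: Bystander: turned black lamp base 110 mm across, 220 mm tall, origin at the foot.
- hammer: Bystander: hammer lying on the bench, along its x axis.
- wrench: Bystander: wrench lying on the bench, along its x axis.

How it is judged (in metres and radians):
On the way, in this order (a step that is already met when the one before it is completed fails the run):
1. the wheel is rolled until the pointer stands at the gauge mark, within 2 mm, and rests there, the lock still out (x of pointer in the frame of mark between -0.002 and 0.002 m and velocity of joint wheel between -0.05 and 0.05 rad/s and value of joint lock below 0.003 m), for 0.4 s.
2. the lock plunger is pressed in, the pointer still at the mark (x of pointer in the frame of mark between -0.002 and 0.002 m and value of joint lock above 0.0105 m), for 0.2 s.
At the end, for the whole second after the job is handed in: The red pointer is within 2 mm of the gauge mark along the closing direction, the wheel is at rest, and the lock plunger is pressed in by at least 10.5 of its 12 mm (all of step 2 and velocity of joint wheel between -0.05 and 0.05 rad/s); the robot touches nothing.
It fails at once if the moving jaw is pushed directly, not by the wheel (contact force between any of the fingers, the arm and jaw above 2 N).
It fails at once if the yellow gauge is moved from its setting (distance of mark from where it was at the start of the episode above 0.002 m).
It fails at once if a loose thing on the bench is lifted or shifted (more than 15 mm) (distance of any of sleeve_a, sleeve_b, jar, bottle, lampbase, hammer, wrench from where it was at the start of the episode above 0.015 m).
It also fails if it takes over 56 s, if anything falls off the work surface, if the arm or the gripper's body presses on something with over 40 N, if the wrist force passes 120 N, or if a joint passes its speed limit or range.

### The arm

A 6-joint arm with a two-finger parallel gripper is mounted at the origin on the work surface. World frame = base frame: x ahead of the robot, y to its left, z up, the work surface at z = 0. Lengths are in mm, angles in degrees, forces in N, time in s.
With the tool pointing down it reaches from about 350 to 850 mm from the base axis. Payload 8.1 kg.
Tool frame: the origin (TCP) lies midway between the tips of the shut fingers; the grasp point (between the pads) lies 19 mm behind it; z points along the fingers, y is the line along which they close (so a half turn about z gives the same grasp; the last joint's range is limited). The gripper opens to 85 mm and grips with 20 to 120 N. Pads are 22 mm wide; open, the fingers measure 114 mm over their backs; the gripper's body (76 mm by 85 mm) begins 54 mm behind the grasp point. The pads swing forward as they close: fully open they stand 13 mm farther back than shut.
Start: joints at [62.2, 7.471, 85.268, -0, 87.261, -4.893], TCP at [233.52, 552.697, 231.292] pointing down, gripper open.
Joint ranges: [-169.43, 169.43], [-51.17, 129.36], [1.28, 143.12], [-76.62, 256.62], [0, 156.53], [-152.29, 152.29]. Speed limits (degrees/s): [136.94, 136.94, 159.86, 180, 180, 180].

### API

Orientations are given as [roll, pitch, yaw] about the fixed x, y, z axes, in that order (R = Rz(yaw) Ry(pitch) Rx(roll)).
In Python, from bench import sense, snapshot, camera_params, hand_in, masks_of, pinpoint gives the robot as it stands.
- The arm moves only by the tool step_arm, never from a script. Its argument "targets" is a list of rows, each an object with "angular": the turn, a rotation vector about the tool's x, y, z scaled (see below), a list of three; "dp": the shift along the tool's x, y, z scaled (see below), a list of three; "fingers": the closure, from 0 (fully open) to 1 (shut). A call has exactly 8 rows; each row is the pose to reach, as a shift and turn from the pose commanded when the call began, along the tool's axes at that moment, turning the shorter way round; what a row does not reach only later rows make up. The controller multiplies each number of a shift by 0.2 m and each number of a turn by 180 degrees. A row lasts 1/8 s, in which the tool goes at most 62.5 mm and 10.7 degrees, less where a joint would pass 70% of its speed; a pose out of reach is approached as far as the arm can. A call with a number of a shift or a turn outside -1 to 1 is refused whole. A call with a gripper value outside its range is refused whole. The fingers move at their own pace and stop on an object; "newtons" is the grip in N (left out, the last holds). Time passes only in rows, so rows that repeat a pose let the fingers close, or fill a call up. It gives the time, the measured TCP pose, the force, the opening and the grip force at its end, in the units of the state.
- sense(): the state, without advancing time (a new reading comes with each control period).
- snapshot(name): name is "side" or "top" or "wrist"; returns the picture (420x560x3 uint8, blue, green, red); there is no depth.
- camera_params(name): a dict with "vfov" (degrees; the focal length in pixels is half the picture's height over the tangent of half this angle, whatever the lens; pixels are square), "cx", "cy" (the principal point, pixels), "R" (3x3) and "t" (3): a world point X has camera coordinates R X + t. Camera axes: x right, y down, z forward; pixel columns grow to the right and rows downward; lengths in mm; the calibration is good to about 2 mm. A picture is of the moment at which its call begins: read the wrist's pose just before it. camera_params takes no time and is no camera call; for the wrist camera it gives the pose at the moment of the call.
- hand_in(): hands the job in; it is judged then, once.
Trained networks look in the newest picture that a camera, given by its name, has taken for a name from the list of things; names that differ only in an ending like _2 or _b are one class to them, and where a whole thing is asked for, a point or a joint stands for the part that bears it (a point fixed in the world has none). Each returns a list of dicts, best first, with "conf" (0 to 1); they miss things now and then, are a little off and sometimes report something else, mostly with a low value. They report only what shows in the picture. A call takes as long as a camera call.
- masks_of(camera, label): "pixels" (420x560 bool, what is visible of it) and "at" ([column, row] in pixels, amid what is visible of it).
- pinpoint(camera, label): "at" ([column, row] in pixels: a listed point, or the origin of a listed thing).
The state is a dict: "time": time; "joint_pos": joint angles; "qd": joint speeds; "joint_efforts": joint torques, N m; "tool_pos": TCP position; "tcp_rot": TCP orientation; "ft_force": force on the tool from outside, world axes, zero at the start; "wrist_torque": the same for the moment, N m; "finger_gap": finger opening in mm; "grip_force": force on a finger pad.
Only numpy, scipy, OpenCV 4.12 (cv2) and the standard library are available. Lean on these libraries where they do the work, as an engineer would, in place of code of your own. Each camera call takes 0.05 s, during which the arm holds its last target. There are 200 camera calls.

## Working session

There is one attempt and no reset: what is moved stays moved. The work goes in short steps, Python scripts to look and compute and a tool call to move; the robot and the scene stay as the last step left them, time stands still between calls to the robot, and variables do not carry over. Pictures are saved under pics/ and viewed, at most 10 in all, crops included, and the job is handed in when it is done.

Besides the shell and the picture viewer there is one more tool, called after "Call:" by a JSON object that holds its "method" and its "body", one argument or row to a line. step_arm: Moves the arm, as the interface text tells. Its arguments: {"type":"object","properties":{"targets":{"type":"array","items":{"type":"object","properties":{"angular":{"type":"array","items":{"type":"number","minimum":-1,"maximum":1}},"dp":{"type":"array","items":{"type":"number","minimum":-1,"maximum":1}},"fingers":{"type":"number"}}}},"newtons":{"type":"number"}},"required":["targets"]}

```bash
mkdir -p pics; cat > h.py <<'E'
import numpy as np, cv2
from bench import *
from scipy.spatial.transform import Rotation as Ro
def ray(cam,px):
    p=camera_params(cam); f=210/np.tan(np.radians(p['vfov'])/2)
    R=np.array(p['R']);t=np.array(p['t'])
    d=R.T@np.array([(px[0]-p['cx'])/f,(px[1]-p['cy'])/f,1]); return -R.T@t,d
def at_z(cam,px,z):
    o,d=ray(cam,px); return o+d*(z-o[2])/d[2]
def proj(cam,X):
    p=camera_params(cam); f=210/np.tan(np.radians(p['vfov'])/2)
    c=np.array(p['R'])@np.array(X)+np.array(p['t']); return c[:2]/c[2]*f+[p['cx'],p['cy']]
E
python3 - <<'E'
from h import *
s=sense();print(s)
for c in ['top','side','wrist']:
    im=snapshot(c);cv2.imwrite(f'pics/{c}0.png',im)
    for l,z in [('jig',0),('wheel_top',92),('pointer',55),('mark',55),('lock_top',65)]:
        for r in pinpoint(c,l)[:2]: print(c,l,np.round(r['at'],1),round(r['conf'],2),np.round(at_z(c,r['at'],z),1))
    print(camera_params(c)['cx'],camera_params(c)['vfov'])
a=cv2.imread('pics/top0.png')
E
```

```text
{'time': 0.0, 'joint_pos': array([ 6.22003427e+01,  7.51629444e+00,  8.53297833e+01, -6.82211474e-04,
        8.72622451e+01, -4.89103232e+00]), 'qd': array([ 0.09398589,  0.08158899,  0.0814801 , -0.11133272,  0.18792008,
       -0.0333709 ]), 'joint_efforts': array([-3.33688340e-04, -5.69387734e+01, -5.00555134e+01, -1.74591892e-04,
        1.45450851e-02,  1.95545323e-05]), 'tool_pos': array([233.25958293, 552.19468396, 230.22724462]), 'tcp_rot': array([-1.79892013e+02, -8.55682061e-03,  1.57091400e+02]), 'ft_force': array([ 0.40829342, -0.19702773, -0.19929179]), 'wrist_torque': array([ 0.01801679, -0.03157348, -0.01985456]), 'grip_force': 0.0, 'finger_gap': 85.35268471327502}
top jig [277.7 180.9] 0.56 [615.2 -27.6   0. ]
top jig [422.2 270.5] 0.18 [ 378.3 -406.1    0. ]
top wheel_top [275.4 207.9] 0.86 [540.7 -20.2  92. ]
top wheel_top [121.4 249.1] 0.59 [446.  339.3  92. ]
top pointer [299.  173.5] 0.91 [627.5 -79.7  55. ]
top mark [302.8 171.4] 0.43 [632.8 -89.2  55. ]
top lock_top [243.6 186.3] 0.53 [594.9  57.   65. ]
283.257908729305 57.414525301508384
side jig [284.4 237.6] 0.92 [603.4 -25.7   0. ]
side jig [304.7 275.3] 0.61 [ 588.8 -161.8    0. ]
side wheel_top [261.6 220.2] 0.94 [539.4 -27.2  92. ]
side pointer [248.9 147.7] 0.73 [657.8 318.7  55. ]
side pointer [303.  230.5] 0.52 [631.5 -72.4  55. ]
side mark [306.1 231.5] 0.49 [636.7 -79.   55. ]
side lock_top [263.1 196.2] 0.47 [594.1  81.5  65. ]
279.9590284218878 48.44002581341307
279.12757181909 68.40921730399788
```

View pics/top0.png

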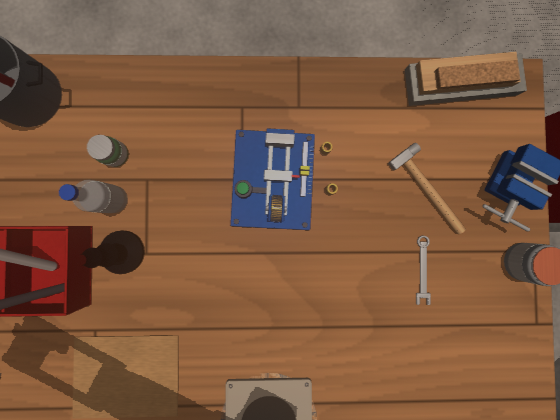

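View pics/side0.png

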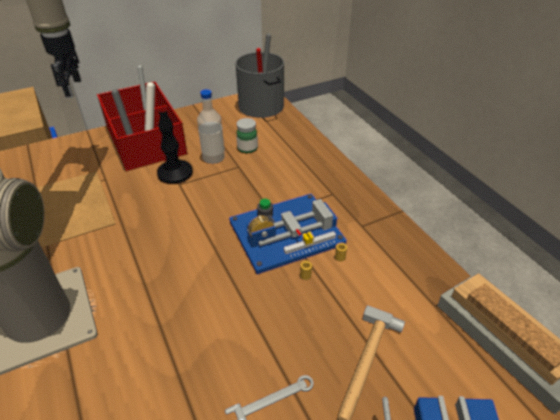

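The top view shows the jig at around (275,180): wheel (277,208), lock (243,188), gauge (305,171), sleeves at (327,147) and (333,188). The fixture's x axis runs roughly along world +x. I'll move up, then over to it.

Call:
{"method": "step_arm", "body": {
  "targets": [
    {"dp": [0,0,-0.3],"fingers": 1},
    {"dp": [0,0,-0.5],"fingers": 1},
    {"dp": [-0.2,-0.14,-0.5],"fingers": 1},
    {"dp": [-0.4,-0.28,-0.5],"fingers": 1},
    {"dp": [-0.6,-0.42,-0.5],"fingers": 1},
    {"dp": [-0.8,-0.56,-0.5],"fingers": 1},
    {"dp": [-1,-0.7,-0.5],"fingers": 1},
    {"dp": [-1,-0.7,-0.5],"fingers": 1}
  ],
  "newtons": 40
}}

```text
validation failed for argument at $.ta...
```

Call:
{"method": "step_arm", "body": {
  "targets": [
    {"dp": [-0.2,-0.14,0],"fingers": 1},
    {"dp": [-0.4,-0.28,0],"fingers": 1},
    {"dp": [-0.6,-0.42,0],"fingers": 1},
    {"dp": [-0.8,-0.56,0],"fingers": 1},
    {"dp": [-1,-0.7,0],"fingers": 1},
    {"dp": [-1,-0.7,0],"fingers": 1},
    {"dp": [-1,-0.7,0],"fingers": 1},
    {"dp": [-1,-0.7,0],"fingers": 1}
  ]
}}

```text
validation failed for argument at $.ta...
```

Call:
{"method": "step_arm", "body": {
  "targets": [
    {"dp": [-0.2,-0.14,0],"angular": [0,0,-0.04],"fingers": 1},
    {"dp": [-0.4,-0.28,0],"angular": [0,0,-0.08],"fingers": 1},
    {"dp": [-0.6,-0.42,0],"angular": [0,0,-0.11],"fingers": 1},
    {"dp": [-0.7,-0.55,0],"angular": [0,0,-0.11],"fingers": 1},
    {"dp": [-0.7,-0.55,0],"angular": [0,0,-0.11],"fingers": 1},
    {"dp": [-0.7,-0.55,0],"angular": [0,0,-0.11],"fingers": 1},
    {"dp": [-0.7,-0.55,0],"angular": [0,0,-0.11],"fingers": 1},
    {"dp": [-0.7,-0.55,0],"angular": [0,0,-0.11],"fingers": 1}
  ]
}}

```text
time: 1.9
tool_pos: [319.2, 397.6, 231.2]
tcp_rot: [-180.0, -0.0, 177.0]
ft_force: [-0.6, 0.5, 0.2]
finger_gap: 0.3
grip_force: 0.0
```

```bash
python3 - <<'E'
from h import *
s=sense();print(s['time'],s['tool_pos'],s['tcp_rot'],s['finger_gap'])
c='wrist'
p=camera_params(c);R=np.array(p['R']);print(R,-R.T@np.array(p['t']))
im=snapshot(c);cv2.imwrite(f'pics/{c}1.png',im)
for l,z in [('jig',0),('wheel_top',92),('pointer',55),('mark',55),('lock_top',65),('jaw',21)]:
    for r in pinpoint(c,l)[:2]: print(c,l,np.round(r['at'],1),round(r['conf'],2),np.round(at_z(c,r['at'],z),1))
E
```

```text
1.9 [319.2116193  397.58111885 231.16909955] [-1.79993751e+02 -1.45262553e-02  1.76965106e+02] 0.3230265507892403
[[ 5.33679454e-02  9.98574897e-01  1.94869166e-04]
 [ 9.50507176e-01 -5.08588239e-02  3.06511807e-01]
 [ 3.06084907e-01 -1.61726808e-02 -9.51866836e-01]] [241.74454234 401.21659736 373.65914714]
wrist jig [ 16.  381.9] 0.95 [618.7 -26.9   0. ]
wrist lock_top [ 34.4 404.6] 0.67 [592.2  59.1  65. ]
wrist jaw [  7.4 395.8] 0.61 [623.  -24.6  21. ]
```

View pics/wrist1.png

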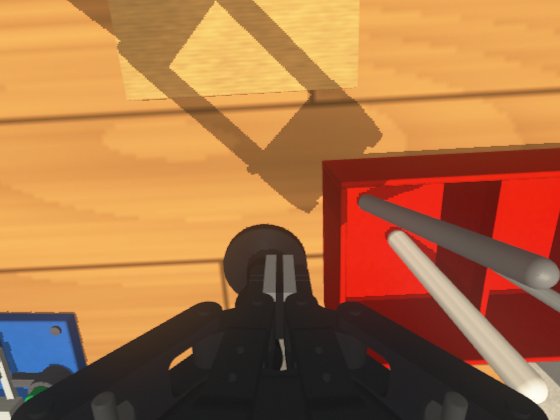

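Every row needs `angular`. The arm is at (319,398,231), between the toolbox and the lamp base. I'll raise it first.

Call:
{"method": "step_arm", "body": {
  "targets": [
    {"dp": [0,0,-0.25],"angular": [0,0,0],"fingers": 1},
    {"dp": [0,0,-0.5],"angular": [0,0,0],"fingers": 1},
    {"dp": [0,-0.2,-0.5],"angular": [0,0,0],"fingers": 1},
    {"dp": [-0.2,-0.4,-0.5],"angular": [0,0,0],"fingers": 1},
    {"dp": [-0.4,-0.6,-0.5],"angular": [0,0,0],"fingers": 1},
    {"dp": [-0.6,-0.8,-0.5],"angular": [0,0,0],"fingers": 1},
    {"dp": [-0.8,-1,-0.5],"angular": [0,0,0],"fingers": 1},
    {"dp": [-0.98,-1,-0.5],"angular": [0,0,0],"fingers": 1}
  ],
  "newtons": 40
}}

```text
time: 3.25
tool_pos: [506.1, 183.6, 331.8]
tcp_rot: [-180.0, 0.1, 176.7]
ft_force: [-0.4, 1.4, 0.6]
finger_gap: -0.1
grip_force: 0.0
```

Call:
{"method": "step_arm", "body": {
  "targets": [
    {"dp": [-0.2,-0.2,0],"angular": [0,0,0],"fingers": 1},
    {"dp": [-0.4,-0.4,0],"angular": [0,0,0],"fingers": 1},
    {"dp": [-0.6,-0.6,0],"angular": [0,0,0],"fingers": 1},
    {"dp": [-0.8,-0.8,0],"angular": [0,0,0],"fingers": 1},
    {"dp": [-0.95,-1,0],"angular": [0,0,0],"fingers": 1},
    {"dp": [-0.95,-1,0],"angular": [0,0,0],"fingers": 1},
    {"dp": [-0.95,-1,0],"angular": [0,0,0],"fingers": 1},
    {"dp": [-0.95,-1,0],"angular": [0,0,0],"fingers": 1}
  ]
}}

```text
time: 4.25
tool_pos: [683.1, -22.2, 331.9]
tcp_rot: [180.0, 0.0, 177.0]
ft_force: [0.7, 1.1, 0.2]
finger_gap: 0.0
grip_force: 0.0
```

```bash
cat >look.py <<'E'
from h import *
import sys
s=sense();print(s['time'],s['tool_pos'],s['tcp_rot'],s['ft_force'])
c='wrist'
im=snapshot(c);cv2.imwrite(f'pics/{sys.argv[1]}.png',im)
for l,z in [('jig',0),('wheel_top',92),('pointer',55),('mark',55),('lock_top',65),('jaw',21)]:
    for r in pinpoint(c,l)[:2]: print(c,l,np.round(r['at'],1),round(r['conf'],2),np.round(at_z(c,r['at'],z),1))
E
python3 look.py wrist2
```

```text
4.25 [683.10877545 -22.20261908 331.86543734] [1.79985134e+02 3.34992061e-02 1.76971803e+02] [0.72223362 1.06051452 0.16655074]
wrist jig [274.2 119.8] 0.69 [618.3 -26.4   0. ]
wrist wheel_top [278.   49.9] 0.69 [541.4 -16.4  92. ]
wrist wheel_top [274.7 118.7] 0.52 [614.6 -24.3  92. ]
wrist pointer [234.4 123.2] 0.97 [618.3 -78.   55. ]
wrist lock_top [342.7  98.3] 0.76 [595.5  60.8  65. ]
wrist jaw [276.8 122.6] 0.75 [621.7 -23.3  21. ]
```

View pics/wrist2.png

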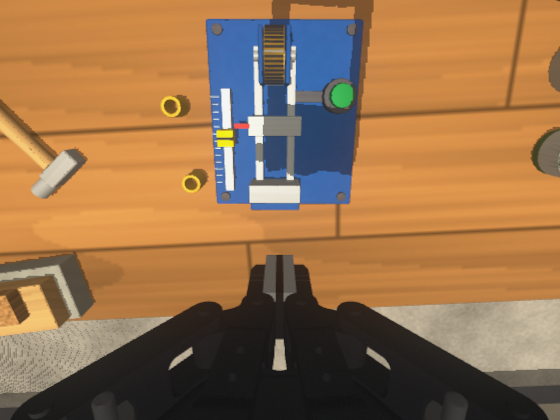

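The wrist view shows the whole fixture: wheel (275,50), pointer (235,126), mark line (225,138), lock (342,96), plate corners about (207,20), (361,20), (350,204), (218,204). Next I'll fit the fixture pose.

```bash
cat > fit.py <<'E'
from h import *
from scipy.optimize import least_squares
def fit(obs,cam='wrist'):
    def res(q):
        c,s=np.cos(q[2]),np.sin(q[2]);r=[]
        for (x,y,z),px in obs:
            r+=list(proj(cam,[q[0]+c*x-s*y,q[1]+s*x+c*y,z])-px)
        return r
    o=least_squares(res,[616,-26,-.05],loss='soft_l1');return o.x,np.round(np.array(o.fun).reshape(-1,2),1)
E
python3 - <<'E'
from fit import *
obs=[((-125,-90,20),(207,20)),((-125,115,20),(361,20)),((125,115,20),(350,204)),((125,-90,20),(218,204)),
((-75,0,92),(278,49.9)),((-30,85,65),(342.7,96.5)),((0,0,0),(274.2,119.8))]
q,r=fit(obs);print(q,np.degrees(q[2]),r.tolist())
c,s=np.cos(q[2]),np.sin(q[2])
print('wheel',q[0]-75*c,q[1]-75*s,'lock',q[0]-30*c-85*s,q[1]-30*s+85*c)
for l,px in [('ptr',(234.4,125)),('mark',(225,138))]:
    w=at_z('wrist',px,55)[:2]-q[:2];print(l,w@[c,s],w@[-s,c])
im=cv2.imread('pics/wrist2.png')[85:205,195:305]
cv2.imwrite('pics/crop2.png',cv2.resize(im,None,fx=5,fy=5,interpolation=cv2.INTER_CUBIC))
E
```

```text
[ 6.18232475e+02 -2.50444723e+01 -5.74034200e-02] -3.288973693720159 [[-1.5, -1.3], [3.8, -0.7], [0.4, 1.1], [-1.1, 0.7], [-3.3, 2.0], [0.7, -0.2], [1.4, -0.1]]
wheel 543.3560092866014 -20.74157977857071 lock 593.1585001798588 61.53667920171527
ptr 5.375943745766762 -53.350124123739
mark 22.041114978522312 -66.4882836866092
```

View pics/crop2.png

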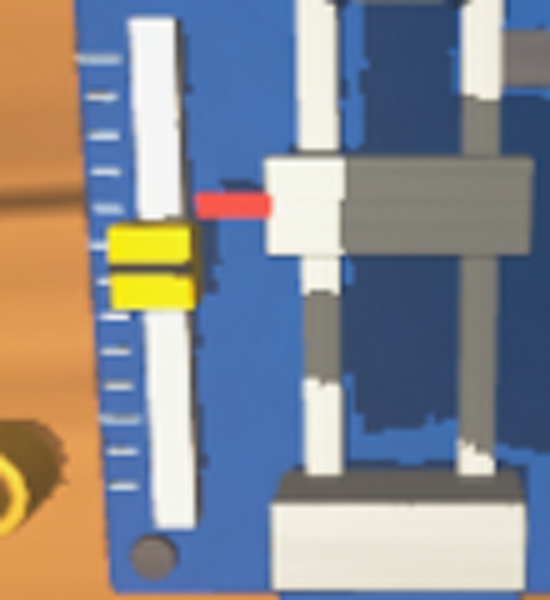

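The crop confirms pointer row ≈126.2 against mark row ≈138.3, so about 16 mm to close. I'll move above the wheel, slightly to its -x side.

Call:
{"method": "step_arm", "body": {
  "targets": [
    {"dp": [0.2,0,0.1],"angular": [0,0,0],"fingers": 1},
    {"dp": [0.4,0,0.2],"angular": [0,0,0],"fingers": 1},
    {"dp": [0.6,-0.02,0.4],"angular": [0,0,0],"fingers": 1},
    {"dp": [0.76,-0.03,0.6],"angular": [0,0,0],"fingers": 1},
    {"dp": [0.76,-0.03,0.8],"angular": [0,0,0],"fingers": 1},
    {"dp": [0.76,-0.03,1],"angular": [0,0,0],"fingers": 1},
    {"dp": [0.76,-0.03,1],"angular": [0,0,0],"fingers": 1},
    {"dp": [0.76,-0.03,1],"angular": [0,0,0],"fingers": 1}
  ]
}}

```text
time: 5.6
tool_pos: [532.2, -21.3, 133.1]
tcp_rot: [-180.0, 0.1, 176.9]
ft_force: [-0.2, 0.3, 0.5]
finger_gap: 0.2
grip_force: 0.0
```

Call:
{"method": "step_arm", "body": {
  "targets": [
    {"dp": [0,0,0.08],"angular": [0,0,0],"fingers": 1},
    {"dp": [0,0,0.14],"angular": [0,0,0],"fingers": 1},
    {"dp": [0,0,0.17],"angular": [0,0,0],"fingers": 1},
    {"dp": [0,0,0.18],"angular": [0,0,0],"fingers": 1},
    {"dp": [0,0,0.19],"angular": [0,0,0],"fingers": 1},
    {"dp": [0,0,0.2],"angular": [0,0,0],"fingers": 1},
    {"dp": [0,0,0.21],"angular": [0,0,0],"fingers": 1},
    {"dp": [0,0,0.21],"angular": [0,0,0],"fingers": 1}
  ]
}}

```text
time: 6.6
tool_pos: [532.0, -21.3, 90.2]
tcp_rot: [-180.0, 0.1, 176.9]
ft_force: [-1.3, 0.4, 6.6]
finger_gap: 0.0
grip_force: 3.1
```

Contact at 6.6 N. I'll press slightly more and stroke +x.

Call:
{"method": "step_arm", "body": {
  "targets": [
    {"dp": [0,0,0.008],"angular": [0,0,0],"fingers": 1},
    {"dp": [-0.025,0,0.008],"angular": [0,0,0],"fingers": 1},
    {"dp": [-0.05,0,0.008],"angular": [0,0,0],"fingers": 1},
    {"dp": [-0.075,0,0.008],"angular": [0,0,0],"fingers": 1},
    {"dp": [-0.1,0,0.008],"angular": [0,0,0],"fingers": 1},
    {"dp": [-0.125,0,0.008],"angular": [0,0,0],"fingers": 1},
    {"dp": [-0.125,0,0.008],"angular": [0,0,0],"fingers": 1},
    {"dp": [-0.125,0,0.008],"angular": [0,0,0],"fingers": 1}
  ]
}}

```text
time: 7.6
tool_pos: [558.2, -22.7, 89.3]
tcp_rot: [-180.0, 0.2, 176.9]
ft_force: [3.2, -0.4, 5.0]
finger_gap: -0.3
grip_force: 2.8
```

```bash
python3 look.py wrist3
```

```text
7.6 [558.17600756 -22.74560145  89.33492267] [-179.98883382    0.23886317  176.89457422] [ 3.18306477 -0.3866789   5.03335868]
wrist wheel_top [282.1 237.7] 0.95 [539.8 -20.8  92. ]
wrist mark [198.7 348.6] 0.57 [636.9 -84.2  55. ]
wrist lock_top [419.8 294.4] 0.8 [594.2  62.5  65. ]
```

View pics/wrist3.png

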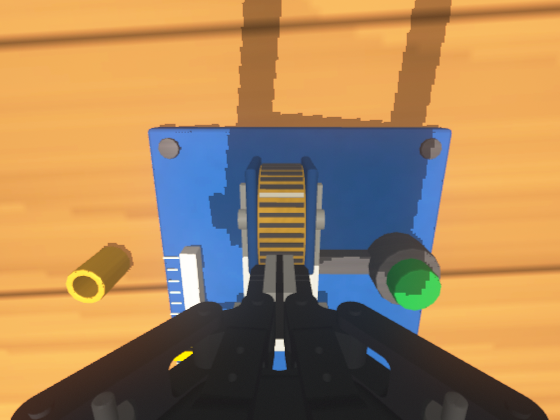

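The wrist view shows the finger centred on the wheel at (280,255). I'll lift, return and repeat the stroke.

Call:
{"method": "step_arm", "body": {
  "targets": [
    {"dp": [0,0,-0.05],"angular": [0,0,0],"fingers": 1},
    {"dp": [0.06,0,-0.08],"angular": [0,0,0],"fingers": 1},
    {"dp": [0.135,0,-0.08],"angular": [0,0,0],"fingers": 1},
    {"dp": [0.135,0,-0.05],"angular": [0,0,0],"fingers": 1},
    {"dp": [0.135,0,-0.02],"angular": [0,0,0],"fingers": 1},
    {"dp": [0.135,0,-0.01],"angular": [0,0,0],"fingers": 1},
    {"dp": [0.135,0,0],"angular": [0,0,0],"fingers": 1},
    {"dp": [0.135,0,0],"angular": [0,0,0],"fingers": 1}
  ]
}}

```text
time: 8.95
tool_pos: [530.2, -21.2, 88.4]
tcp_rot: [-180.0, 0.1, 176.9]
ft_force: [-1.3, 0.3, 9.1]
finger_gap: -0.2
grip_force: 4.3
```

Call:
{"method": "step_arm", "body": {
  "targets": [
    {"dp": [0,0,0],"angular": [0,0,0],"fingers": 1},
    {"dp": [-0.025,0,0],"angular": [0,0,0],"fingers": 1},
    {"dp": [-0.05,0,0],"angular": [0,0,0],"fingers": 1},
    {"dp": [-0.075,0,0],"angular": [0,0,0],"fingers": 1},
    {"dp": [-0.1,0,0],"angular": [0,0,0],"fingers": 1},
    {"dp": [-0.125,0,0],"angular": [0,0,0],"fingers": 1},
    {"dp": [-0.125,0,0],"angular": [0,0,0],"fingers": 1},
    {"dp": [-0.125,0,0],"angular": [0,0,0],"fingers": 1}
  ]
}}

```text
time: 9.95
tool_pos: [556.4, -22.6, 89.0]
tcp_rot: [-180.0, 0.2, 176.9]
ft_force: [2.6, 0.4, 6.1]
finger_gap: -0.0
grip_force: 3.3
```

Call:
{"method": "step_arm", "body": {
  "targets": [
    {"dp": [0,0,-0.1],"angular": [0,0,0],"fingers": 1},
    {"dp": [0,0,-0.35],"angular": [0,0,0],"fingers": 1},
    {"dp": [-0.2,0.05,-0.35],"angular": [0,0,0],"fingers": 1},
    {"dp": [-0.4,0.05,-0.35],"angular": [0,0,0],"fingers": 1},
    {"dp": [-0.6,0.05,-0.35],"angular": [0,0,0],"fingers": 1},
    {"dp": [-0.7,0.05,-0.35],"angular": [0,0,0],"fingers": 1},
    {"dp": [-0.7,0.05,-0.35],"angular": [0,0,0],"fingers": 1},
    {"dp": [-0.7,0.05,-0.35],"angular": [0,0,0],"fingers": 1}
  ]
}}

```text
time: 10.95
tool_pos: [694.0, -20.0, 157.7]
tcp_rot: [180.0, -0.1, 176.9]
ft_force: [0.3, -0.2, 1.0]
finger_gap: -0.1
grip_force: 0.0
```

```bash
python3 look.py wrist4; python3 -c "
import cv2
im=cv2.imread('pics/wrist4.png')[100:300,130:330]
cv2.imwrite('pics/crop4.png',cv2.resize(im,None,fx=3,fy=3,interpolation=cv2.INTER_CUBIC))"
```

```text
10.95 [693.95312384 -20.00110979 157.72063729] [ 1.79999855e+02 -5.57741869e-02  1.76896117e+02] [ 0.30947621 -0.2288424   0.95049445]
wrist jig [268.1 111.6] 0.93 [616.5 -26.4   0. ]
wrist jig [269.3 134.9] 0.4 [637.6 -26.6   0. ]
wrist wheel_top [268.  112.5] 0.69 [617.2 -23.4  92. ]
wrist mark [195.3 143.1] 0.65 [637.1 -82.8  55. ]
wrist lock_top [388.3  69.1] 0.8 [593.3  61.4  65. ]
wrist jaw [271.3 132.9] 0.73 [635.1 -24.1  21. ]
```

View pics/crop4.png

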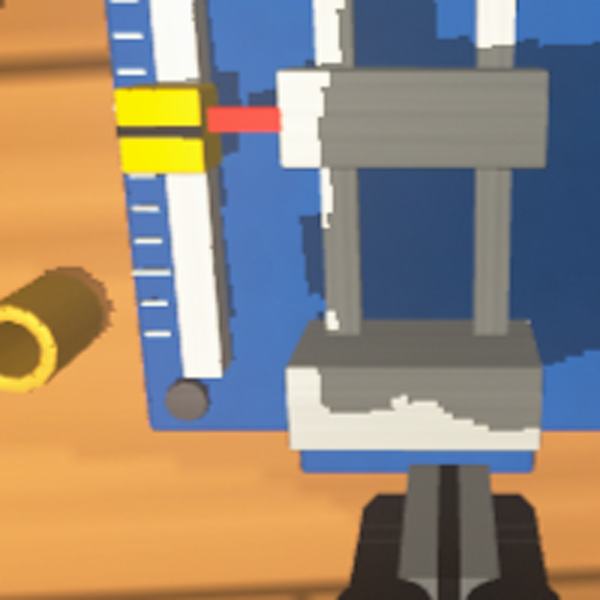

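The crop shows the pointer tip at about (207,119.5) and the line's end at about (204,131.5), so it is still a few mm short.

```bash
python3 - <<'E'
from fit import *
im=cv2.imread('pics/wrist4.png').astype(int)
b,g,r=im[...,0],im[...,1],im[...,2]
red=(r>150)&(g<110)&(b<110);red[:,:195]=0;red[:,232:]=0;red[:100]=0;red[170:]=0
v,u=np.nonzero(red);print('red cols',u.min(),u.max(),[(c,round(v[u==c].mean(),2)) for c in range(u.min(),u.max()+1,3)])
for c in range(172,200,4):
    col=im[128:160,c].min(axis=1)*0+ r[128:160,c]; w=np.clip(150-col,0,None).astype(float)
    y=(g[128:160,c]); i=np.arange(128,160); m=(i>135)&(i<150)
    print(c,round((w*i)[m].sum()/max(w[m].sum(),1),2),end=' ')
q=[618.2,-25.0,np.radians(-3.2)];c,s=np.cos(q[2]),np.sin(q[2])
for px in [(199.5,139.9),(198,143.8)]:
    w=at_z('wrist',px,55)[:2]-q[:2];print(w@[c,s],w@[-s,c])
E
```

```text
red cols 198 222 [(198, np.float64(137.0)), (201, np.float64(139.5)), (204, np.float64(139.0)), (207, np.float64(139.0)), (210, np.float64(139.5)), (213, np.float64(139.0)), (216, np.float64(139.0)), (219, np.float64(139.0)), (222, np.float64(139.5))]
172 143.27 176 143.27 180 143.28 184 143.13 188 143.13 192 143.44 196 143.45 19.883916699292598 -53.215877120867034
22.865621099629557 -54.61878274595369
```

About 3.2 mm of jaw remains, so roughly a 13 mm rim stroke. So far there has been no slip, with jaw travel matching 1:4.

Call:
{"method": "step_arm", "body": {
  "targets": [
    {"dp": [0.3,-0.02,0],"angular": [0,0,0],"fingers": 1},
    {"dp": [0.6,-0.05,0],"angular": [0,0,0],"fingers": 1},
    {"dp": [0.8,-0.05,0],"angular": [0,0,0],"fingers": 1},
    {"dp": [0.8,-0.05,0.2],"angular": [0,0,0],"fingers": 1},
    {"dp": [0.8,-0.05,0.3],"angular": [0,0,0],"fingers": 1},
    {"dp": [0.8,-0.05,0.33],"angular": [0,0,0],"fingers": 1},
    {"dp": [0.8,-0.05,0.345],"angular": [0,0,0],"fingers": 1},
    {"dp": [0.8,-0.05,0.35],"angular": [0,0,0],"fingers": 1}
  ]
}}

```text
time: 12.3
tool_pos: [535.9, -21.4, 89.8]
tcp_rot: [180.0, 0.2, 176.9]
ft_force: [-1.1, 0.2, 7.3]
finger_gap: 0.2
grip_force: 3.5
```

Call:
{"method": "step_arm", "body": {
  "targets": [
    {"dp": [0,0,0],"angular": [0,0,0],"fingers": 1},
    {"dp": [-0.015,0,0],"angular": [0,0,0],"fingers": 1},
    {"dp": [-0.03,0,0],"angular": [0,0,0],"fingers": 1},
    {"dp": [-0.045,0,0],"angular": [0,0,0],"fingers": 1},
    {"dp": [-0.06,0,0],"angular": [0,0,0],"fingers": 1},
    {"dp": [-0.065,0,0],"angular": [0,0,0],"fingers": 1},
    {"dp": [-0.065,0,0],"angular": [0,0,0],"fingers": 1},
    {"dp": [-0.065,0,0],"angular": [0,0,0],"fingers": 1}
  ]
}}

```text
time: 13.3
tool_pos: [549.3, -22.2, 90.2]
tcp_rot: [-180.0, 0.2, 176.9]
ft_force: [0.0, 1.2, 6.2]
finger_gap: 0.2
grip_force: 3.1
```

Call:
{"method": "step_arm", "body": {
  "targets": [
    {"dp": [0,0,-0.1],"angular": [0,0,0],"fingers": 1},
    {"dp": [0,0,-0.35],"angular": [0,0,0],"fingers": 1},
    {"dp": [-0.2,0.05,-0.35],"angular": [0,0,0],"fingers": 1},
    {"dp": [-0.4,0.05,-0.35],"angular": [0,0,0],"fingers": 1},
    {"dp": [-0.6,0.05,-0.35],"angular": [0,0,0],"fingers": 1},
    {"dp": [-0.7,0.05,-0.35],"angular": [0,0,0],"fingers": 1},
    {"dp": [-0.7,0.05,-0.35],"angular": [0,0,0],"fingers": 1},
    {"dp": [-0.7,0.05,-0.35],"angular": [0,0,0],"fingers": 1}
  ]
}}

```text
time: 14.3
tool_pos: [687.3, -19.6, 158.0]
tcp_rot: [180.0, -0.0, 176.9]
ft_force: [-0.3, -0.1, -0.6]
finger_gap: -0.1
grip_force: 0.0
```

```bash
python3 look.py wrist5; python3 -c "
import cv2
im=cv2.imread('pics/wrist5.png')[90:210,150:290]
cv2.imwrite('pics/crop5.png',cv2.resize(im,None,fx=5,fy=5,interpolation=cv2.INTER_CUBIC))"
```

```text
14.3 [687.29730816 -19.64187867 158.03320126] [ 1.79999356e+02 -1.80152856e-03  1.76894991e+02] [-0.34616299 -0.10132525 -0.63927345]
wrist jig [267.1 117.7] 0.88 [615.2 -27.3   0. ]
wrist pointer [199.9 151.1] 0.71 [636.5 -79.7  55. ]
wrist mark [195.4 152.6] 0.57 [637.5 -83.4  55. ]
wrist lock_top [387.   77.4] 0.68 [591.7  61.1  65. ]
wrist jaw [269.7 147.3] 0.8 [640.5 -25.9  21. ]
```

View pics/crop5.png

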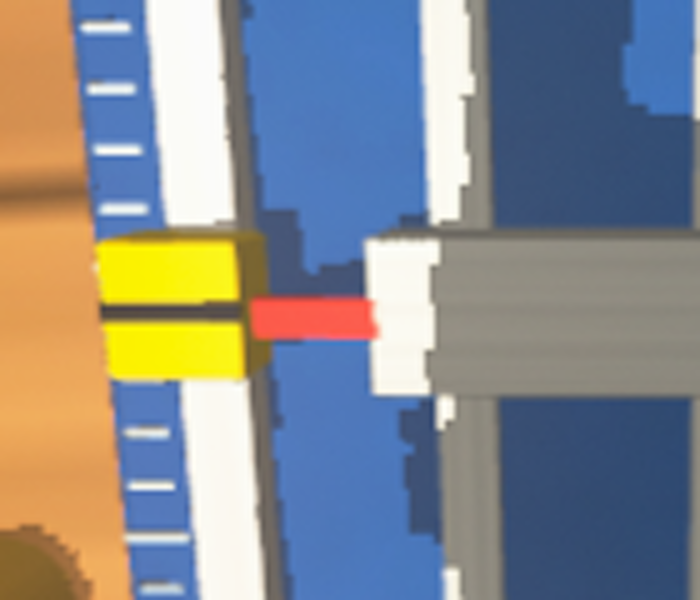

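Pointer centre is at about row 318 and line centre at about row 311 (crop ×5), a slight overshoot. I'll put a number on it.

```bash
python3 - <<'E'
from fit import *
im=snapshot('wrist').astype(float)
b,g,r=im[...,0],im[...,1],im[...,2]
q=[618.2,-25.0,np.radians(-3.2)];c,s=np.cos(q[2]),np.sin(q[2])
def fx(px):
    w=at_z('wrist',px,55)[:2]-q[:2];return round(w@[c,s],2),round(w@[-s,c],2)
def show(u,ch,lo,hi): print(u,[int(x) for x in ch[lo:hi,u]])
for u in (206,212,218): show(u,r-b,145,162)
for u in (178,188,194): show(u,r,145,162)
w=np.clip(r-b-40,0,None)
for u in (206,212,218):
    i=np.arange(145,162);k=w[145:162,u];v=(k*i).sum()/k.sum();print('ptr',v,fx((u,v)))
for u in (174,182,190,196):
    i=np.arange(148,158);k=np.clip(200-r[148:158,u],0,None);v=(k*i).sum()/k.sum();print('line',v,fx((u,v)))
E
```

```text
206 [-47, -47, -47, -24, 119, 176, 177, 177, 177, 177, 177, 171, 115, -66, -106, -106, -104]
212 [-47, -47, -47, -23, 114, 174, 176, 175, 175, 176, 176, 165, 83, -108, -108, -108, -108]
218 [-49, -49, -50, -25, 109, 174, 175, 175, 174, 176, 175, 164, 82, -110, -110, -109, -107]
178 [252, 252, 251, 251, 246, 159, 89, 89, 121, 218, 252, 251, 251, 251, 252, 252, 251]
188 [251, 251, 251, 251, 245, 145, 91, 90, 122, 219, 251, 251, 251, 251, 252, 252, 251]
194 [251, 251, 251, 251, 244, 118, 91, 91, 104, 192, 251, 251, 251, 251, 251, 251, 251]
ptr 152.97197106690777 (np.float64(23.02), np.float64(-48.88))
ptr 152.85768500948765 (np.float64(22.93), np.float64(-44.15))
ptr 152.86877394636016 (np.float64(22.93), np.float64(-39.42))
line 151.66763848396502 (np.float64(22.04), np.float64(-73.97))
line 151.66961651917404 (np.float64(22.03), np.float64(-67.68))
line 151.4802110817942 (np.float64(21.88), np.float64(-61.37))
line 151.5916870415648 (np.float64(21.96), np.float64(-56.66))
```

Overshoot is 1.0 mm. I'll roll back 4 mm of rim.

Call:
{"method": "step_arm", "body": {
  "targets": [
    {"dp": [0.3,-0.02,0],"angular": [0,0,0],"fingers": 1},
    {"dp": [0.6,-0.05,0],"angular": [0,0,0],"fingers": 1},
    {"dp": [0.7,-0.05,0],"angular": [0,0,0],"fingers": 1},
    {"dp": [0.7,-0.05,0.2],"angular": [0,0,0],"fingers": 1},
    {"dp": [0.7,-0.05,0.3],"angular": [0,0,0],"fingers": 1},
    {"dp": [0.7,-0.05,0.33],"angular": [0,0,0],"fingers": 1},
    {"dp": [0.7,-0.05,0.345],"angular": [0,0,0],"fingers": 1},
    {"dp": [0.7,-0.05,0.35],"angular": [0,0,0],"fingers": 1}
  ]
}}

```text
time: 15.7
tool_pos: [548.9, -22.1, 89.9]
tcp_rot: [-180.0, 0.2, 176.9]
ft_force: [-0.7, 1.2, 6.6]
finger_gap: -0.1
grip_force: 3.4
```

Call:
{"method": "step_arm", "body": {
  "targets": [
    {"dp": [0,0,0],"angular": [0,0,0],"fingers": 1},
    {"dp": [0.005,0,0],"angular": [0,0,0],"fingers": 1},
    {"dp": [0.01,0,0],"angular": [0,0,0],"fingers": 1},
    {"dp": [0.015,0,0],"angular": [0,0,0],"fingers": 1},
    {"dp": [0.02,0,0],"angular": [0,0,0],"fingers": 1},
    {"dp": [0.02,0,0],"angular": [0,0,0],"fingers": 1},
    {"dp": [0.02,0,0],"angular": [0,0,0],"fingers": 1},
    {"dp": [0.02,0,0],"angular": [0,0,0],"fingers": 1}
  ]
}}

```text
time: 16.7
tool_pos: [545.7, -21.9, 90.5]
tcp_rot: [-180.0, 0.3, 176.9]
ft_force: [0.6, -0.3, 5.9]
finger_gap: -0.1
grip_force: 3.0
```

Call:
{"method": "step_arm", "body": {
  "targets": [
    {"dp": [0,0,-0.1],"angular": [0,0,0],"fingers": 1},
    {"dp": [0,0,-0.35],"angular": [0,0,0],"fingers": 1},
    {"dp": [-0.2,0.05,-0.35],"angular": [0,0,0],"fingers": 1},
    {"dp": [-0.4,0.05,-0.35],"angular": [0,0,0],"fingers": 1},
    {"dp": [-0.6,0.05,-0.35],"angular": [0,0,0],"fingers": 1},
    {"dp": [-0.7,0.05,-0.35],"angular": [0,0,0],"fingers": 1},
    {"dp": [-0.7,0.05,-0.35],"angular": [0,0,0],"fingers": 1},
    {"dp": [-0.7,0.05,-0.35],"angular": [0,0,0],"fingers": 1}
  ]
}}

```text
time: 17.7
tool_pos: [683.3, -19.4, 158.1]
tcp_rot: [-180.0, -0.0, 176.9]
ft_force: [1.0, -0.2, 0.5]
finger_gap: 0.2
grip_force: 0.0
```

```bash
cat > gap.py <<'E'
from fit import *
im=snapshot('wrist').astype(float);cv2.imwrite('pics/gap.png',im)
b,g,r=im[...,0],im[...,1],im[...,2]
q=[618.2,-25.0,np.radians(-3.2)];c,s=np.cos(q[2]),np.sin(q[2])
W=lambda x,y:[q[0]+c*x-s*y,q[1]+s*x+c*y,55]
def fx(px):
    w=at_z('wrist',px,55)[:2]-q[:2];return round(w@[c,s],2),round(w@[-s,c],2)
for y in (-49,-44,-39):
    u,v0=np.round(proj('wrist',W(22,y))).astype(int);i=np.arange(v0-11,v0+12)
    k=np.clip(r-b-40,0,None)[i,u];v=(k*i).sum()/k.sum();print('ptr',fx((u,v)))
for y in (-72,-66,-60):
    u,v0=np.round(proj('wrist',W(22,y))).astype(int);i=np.arange(v0-6,v0+7)
    k=np.clip(200-r[i,u],0,None);v=(k*i).sum()/k.sum();print('line',fx((u,v)))
s=sense();print(s['time'],s['tool_pos'],s['tcp_rot'])
r=pinpoint('wrist','lock_top')
for x in r[:1]: print(x['conf'],at_z('wrist',x['at'],65))
E
python3 gap.py
```

```text
ptr (np.float64(22.65), np.float64(-49.18))
ptr (np.float64(22.67), np.float64(-44.43))
ptr (np.float64(22.67), np.float64(-38.89))
line (np.float64(21.88), np.float64(-72.06))
line (np.float64(21.87), np.float64(-65.73))
line (np.float64(21.95), np.float64(-60.2))
17.75 [683.12474995 -19.37997859 158.09634321] [-1.79999864e+02  2.20053285e-03  1.76897421e+02]
0.73 [591.55326968  61.34944875  65.        ][ WARN:0@1.136] global loadsave.cpp:1063 imwrite_ Unsupported depth image for selected encoder is fallbacked to CV_8U.
```

The pointer is 0.75 mm past, within tolerance and at rest. The lock is at about (592.5,61.3), so I'll go above it and press.

Call:
{"method": "step_arm", "body": {
  "targets": [
    {"dp": [0.2,0.16,0],"angular": [0,0,0],"fingers": 1},
    {"dp": [0.4,0.32,0],"angular": [0,0,0],"fingers": 1},
    {"dp": [0.475,0.38,0],"angular": [0,0,0],"fingers": 1},
    {"dp": [0.475,0.38,0.1],"angular": [0,0,0],"fingers": 1},
    {"dp": [0.475,0.38,0.25],"angular": [0,0,0],"fingers": 1},
    {"dp": [0.475,0.38,0.35],"angular": [0,0,0],"fingers": 1},
    {"dp": [0.475,0.38,0.4],"angular": [0,0,0],"fingers": 1},
    {"dp": [0.475,0.38,0.4],"angular": [0,0,0],"fingers": 1}
  ]
}}

```text
time: 18.8
tool_pos: [592.5, 61.3, 76.7]
tcp_rot: [-180.0, -0.1, 176.9]
ft_force: [-0.6, 0.5, 1.4]
finger_gap: 0.1
grip_force: 0.0
```

Call:
{"method": "step_arm", "body": {
  "targets": [
    {"dp": [0,0,0.03],"angular": [0,0,0],"fingers": 1},
    {"dp": [0,0,0.05],"angular": [0,0,0],"fingers": 1},
    {"dp": [0,0,0.07],"angular": [0,0,0],"fingers": 1},
    {"dp": [0,0,0.09],"angular": [0,0,0],"fingers": 1},
    {"dp": [0,0,0.11],"angular": [0,0,0],"fingers": 1},
    {"dp": [0,0,0.125],"angular": [0,0,0],"fingers": 1},
    {"dp": [0,0,0.13],"angular": [0,0,0],"fingers": 1},
    {"dp": [0,0,0.13],"angular": [0,0,0],"fingers": 1}
  ]
}}

```text
time: 19.8
tool_pos: [593.3, 61.6, 53.0]
tcp_rot: [-180.0, 0.0, 176.9]
ft_force: [-3.8, 0.0, 11.2]
finger_gap: -0.0
grip_force: 5.5
```

It bottomed at z=53 with 11 N, which is the fully-in height. I'll press a little more, then lift clear.

Call:
{"method": "step_arm", "body": {
  "targets": [
    {"dp": [0,0,0.006],"angular": [0,0,0],"fingers": 1},
    {"dp": [0,0,0.01],"angular": [0,0,0],"fingers": 1},
    {"dp": [0,0,0.01],"angular": [0,0,0],"fingers": 1},
    {"dp": [0,0,0.01],"angular": [0,0,0],"fingers": 1},
    {"dp": [0,0,0],"angular": [0,0,0],"fingers": 1},
    {"dp": [0,0,-0.05],"angular": [0,0,0],"fingers": 1},
    {"dp": [0,0,-0.25],"angular": [0,0,0],"fingers": 1},
    {"dp": [0,0,-0.53],"angular": [0,0,0],"fingers": 1}
  ]
}}

```text
time: 20.8
tool_pos: [591.3, 61.5, 156.8]
tcp_rot: [-180.0, -0.2, 176.9]
ft_force: [1.4, 0.5, -0.0]
finger_gap: 0.1
grip_force: 0.0
```

Call:
{"method": "step_arm", "body": {
  "targets": [
    {"dp": [-0.2,-0.15,0],"angular": [0,0,0],"fingers": 1},
    {"dp": [-0.4,-0.3,0],"angular": [0,0,0],"fingers": 1},
    {"dp": [-0.47,-0.38,0],"angular": [0,0,0],"fingers": 1},
    {"dp": [-0.47,-0.38,0],"angular": [0,0,0],"fingers": 1},
    {"dp": [-0.47,-0.38,0],"angular": [0,0,0],"fingers": 1},
    {"dp": [-0.47,-0.38,0],"angular": [0,0,0],"fingers": 1},
    {"dp": [-0.47,-0.38,0],"angular": [0,0,0],"fingers": 1},
    {"dp": [-0.47,-0.38,0],"angular": [0,0,0],"fingers": 1}
  ]
}}

```text
time: 21.8
tool_pos: [682.5, -18.9, 157.9]
tcp_rot: [180.0, 0.0, 176.9]
ft_force: [0.0, 0.0, 0.5]
finger_gap: -0.2
grip_force: 0.0
```

```bash
python3 gap.py 2>/dev/null
```

```text
ptr (np.float64(22.86), np.float64(-48.89))
ptr (np.float64(22.89), np.float64(-44.15))
ptr (np.float64(22.88), np.float64(-39.39))
line (np.float64(22.1), np.float64(-71.78))
line (np.float64(22.09), np.float64(-66.24))
line (np.float64(22.19), np.float64(-59.92))
21.85 [682.56987293 -19.02054137 157.88773096] [1.79998267e+02 1.36619221e-02 1.76920169e+02]
0.71 [594.71490978  55.55867821  65.        ]
```

View pics/gap.png

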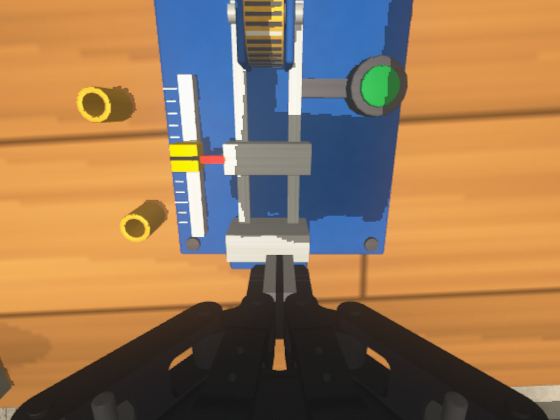

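The lock is down in its collar at (378,86), the pointer at (212,159) is aligned with the line to within 0.8 mm, and the arm is clear.

```bash
python3 -c "
from bench import *
print(hand_in())"
```

```text
the job is handed in; nothing more can be done
None
```

Job handed in (the judge gave no verdict): the pointer is about 0.8 mm past the gauge mark by camera, inside the 2 mm limit; the lock plunger is pressed to its stop, and the arm is clear at about 22 of the 56 s.

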